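# Blue wax into the melting pan with sprung tongs

### The job

Take the sprung tongs standing in their black tray, squeeze them on the blue wax plug to pick it up, and set it down gently, standing upright, in the steel melting pan; keep the gripper itself off the wax. Then stand the tongs upright back in their tray and let go.

Things in the scene. Friction and masses are not known exactly. Their poses are not given: they have to be found in the camera images.
- tongs: Sprung tongs, 112 mm tall, 120 g, upright on the feet of two parallel 5 mm plate arms. Origin midway between the feet; z up, y from arm to arm (squeeze direction), x along the plates. Steel jaws 34 mm wide up to 34 mm, 20 mm shanks to 60 mm, orange handles 22 mm wide to 112 mm, black spring housing between them 92-110 mm up. Open: 62 mm over the arms, 52 mm between the jaws.
- tongs_grip (a point): Where to grip the tongs from above across their y: midway between the orange handles, 95 mm above the feet. Arms stay parallel, each moves in up to 15 mm, its spring pushing back 1 N per mm; width over the arms = jaw gap + 10 mm. Squeezed to 51-55 mm the tongs are held with jaws open; about 38 mm grips the wax (30-50 N is plenty); back to 51-55 mm frees it. Axes as the tongs'.
- wax_blue: Blue wax plug, an upright cylinder 28 mm in diameter, 32 mm tall, about 20 g, standing on the oak slab; origin at the centre of its underside, z up. Its place among a red and a yellow plug of the same shape varies; plugs stand at least 65 mm apart, centre to centre.
- pan: Round steel melting pan, fixed, 120 mm in diameter, 18 mm high, open on top; wall 4 mm, flat floor 4 mm above the slab and about 104 mm across. Origin at the centre of its underside, z up; a black handle points along its x, reaching 158 mm from the centre, at most 30 mm high.
- tray: Black plastic tray of the tongs, fixed, 100 mm (its x) by 120 mm (its y), 18 mm high, open on top; walls 4 mm, floor 4 mm above the slab. Origin at the centre of its underside, z up. The tongs stand in it near the middle.
There are look-alikes about, which are no part of the job. Leave any turquoise look-alike of the pan alone. What is shaped like the tongs but red is not meant.

How it is judged:
By the outcome, as a careful person would: the job done as asked, in the order asked, and still so for the second after the job is handed in, with the robot touching nothing.
It also fails if it takes over 64 s, if anything falls off the work surface, if the arm or the gripper's body presses on something with over 40 N, if the wrist force passes 120 N, or if a joint passes its speed limit or range.

### The arm

A 6-joint arm with a two-finger parallel gripper is mounted at the origin on the work surface. World frame = base frame: x ahead of the robot, y to its left, z up, the work surface at z = 0. Lengths are in m, angles in rad, forces in N, time in s.
With the tool pointing down it reaches from about 0.375 to 0.9 m from the base axis. Payload 3.1 kg.
Tool frame: the origin (TCP) lies midway between the tips of the shut fingers; the grasp point (between the pads) lies 19 mm behind it; z points along the fingers, y is the line along which they close (so a half turn about z gives the same grasp; the last joint's range is limited). The gripper opens to 85 mm and grips with 20 to 120 N. Pads are 22 mm wide; open, the fingers measure 114 mm over their backs; the gripper's body (76 mm by 85 mm) begins 54 mm behind the grasp point. The pads swing forward as they close: fully open they stand 13 mm farther back than shut.
Start: joints at [1.163, 0.527, 1.433, -0, 1.181, -0.178], TCP at [0.142, 0.609, 0.231] pointing down, gripper open.
Joint ranges: [-3.08, 3.08], [-0.75, 2.2], [0.22, 2.44], [-1.43, 4.57], [0, 2.65], [-2.85, 2.85]. Speed limits (rad/s): [2.79, 2.79, 3.14, 3.14, 3.14, 3.14].

### API

Orientations are given as a unit quaternion [x, y, z, w].
In Python, from station import manip gives the robot as it stands.
- The arm moves only by the tool move_arm, never from a script. Its argument "increments" is a list that holds one entry, the list of rows, each a list of 5 numbers: the gripper's target within -1 to 1 (shut at 1, half-way at 0, fully open at -1), then the shift along the world's x, y, z in m, then the turn about the world's z in degrees. In form: [[[fingers, dx, dy, dz, twist], ...]]. A call has 1 to 8 rows; each row shifts and turns the commanded pose from where the row before left it; what a row does not reach is not made up. A row lasts 1/10 s, in which the tool goes at most 50 mm and 8.59 degrees, less where a joint would pass 70% of its speed; a pose out of reach is approached as far as the arm can. A call with a gripper value outside its range is refused whole. The fingers move at their own pace and stop on an object; "newtons" is the grip in N (left out, the last holds). Time passes only in rows, so rows that do not move let the fingers close. It gives the time, the measured TCP pose, the force, the opening and the grip force at its end, in the units of the state.
- manip.sense(): the state, without advancing time (a new reading comes with each control period).
- manip.snapshot(name): name is "scene" or "top" or "wrist"; returns a dict with "img" (400x640x3 uint8, red, green, blue), "fx", "fy", "cx", "cy" (pixels), "world_to_cam" (4x4, takes a point from world to camera coordinates); the wrist camera has in their place "tool_from_camera" (4x4, takes a point from camera to tool coordinates, whose origin is the TCP and whose axes are the flange's). Camera axes: x right, y down, z forward; pixel columns grow to the right and rows downward; lengths in m; the calibration is good to about 2 mm. The wrist camera is an equidistant fisheye: a pixel r from the principal point sees the ray r / f radians off the axis. A picture is of the moment at which its call begins: read the wrist's pose just before it. There is no depth.
- manip.sign_off(): hands the job in; it is judged then, once.
Trained networks look in the newest picture that a camera, given by its name, has taken for a name from the list of things; names that differ only in an ending like _2 or _b are one class to them, and where a whole thing is asked for, a point or a joint stands for the part that bears it (a point fixed in the world has none). Each returns a list of dicts, best first, with "confidence" (0 to 1); they miss things now and then, are a little off and sometimes report something else, mostly with a low value. They report only what shows in the picture. A call takes as long as a camera call. They do not tell look-alikes from the thing itself.
- manip.spot_in(label, camera): "xyz" ([x, y, z] in m, in world coordinates, good to about 4 mm: the middle of the surface that is visible of it).
- manip.mark_of(label, camera): "xyz" ([x, y, z] in m, in world coordinates, good to about 4 mm: a listed point, or the origin of a listed thing).
The state is a dict: "t": time; "q": joint angles; "qd": joint speeds; "tau": joint torques, N m; "tcp_pos": TCP position; "tool_rot": TCP orientation; "force": force on the tool from outside, world axes, zero at the start; "ft_torque": the same for the moment, N m; "finger_gap": opening from 0.0 (shut) to 1.0 (fully open); "gripper_force": force on a finger pad.
Only numpy, scipy, OpenCV 4.12 (cv2) and the standard library are available. Lean on these libraries where they do the work, as an engineer would, in place of code of your own. Each camera call takes 0.05 s, during which the arm holds its last target. There are 200 camera calls.

## Working session

There is one attempt and no reset: what is moved stays moved. The work goes in short steps, Python scripts to look and compute and a tool call to move; the robot and the scene stay as the last step left them, time stands still between calls to the robot, and variables do not carry over. Pictures are saved under pics/ and viewed, at most 10 in all, crops included, and the job is handed in when it is done.

Besides the shell and the picture viewer there is one more tool, called after "Request:" as name(argument=value, ...), one argument or row to a line, values as JSON. move_arm: Moves the arm, as the interface text tells. Its arguments: {"type":"object","properties":{"increments":{"type":"array","items":{"type":"array","items":{"type":"array","items":{"type":"number"}}}},"newtons":{"type":"number"}},"required":["increments"]}

```bash
mkdir -p pics; python3 - <<'E'
from station import manip
import cv2
s=manip.sense();print(s['t'],s['tcp_pos'],s['tool_rot'],s['finger_gap'])
for c in ("scene","top"):
    d=manip.snapshot(c);cv2.imwrite(f"pics/{c}0.png",d["img"][:,:,::-1])
    for l in ("tongs","tongs_grip","wax_blue","pan","tray"):
        for r in manip.mark_of(l,c)[:4]: print(c,l,[round(float(v),3) for v in r["xyz"]],round(r["confidence"],2))
E
```

```text
0.0 [0.1414382  0.60805443 0.23032736] [ 1.14166773e-01  9.93460986e-01 -1.05211197e-03 -3.31540595e-04] 0.999375345963827
scene tongs [0.427, -0.234, 0.002] 0.63
scene tongs [0.55, -0.239, 0.002] 0.61
scene tongs_grip [0.548, -0.24, 0.097] 0.93
scene tongs_grip [0.427, -0.235, 0.091] 0.6
scene tongs_grip [0.519, 0.254, -0.001] 0.35
scene wax_blue [0.48, 0.087, -0.001] 0.52
scene pan [0.458, 0.469, -0.003] 0.76
scene pan [0.516, 0.255, 0.0] 0.66
scene pan [0.223, 0.216, -0.001] 0.55
scene tray [0.557, -0.254, -0.003] 0.84
top tongs [0.427, -0.236, 0.003] 0.6
top tongs [0.546, -0.241, 0.003] 0.58
top tongs_grip [0.428, -0.239, 0.096] 0.88
top tongs_grip [0.551, -0.24, 0.094] 0.8
top tongs_grip [0.519, 0.25, -0.002] 0.37
top wax_blue [0.484, 0.083, 0.002] 0.67
top wax_blue [0.547, -0.241, 0.002] 0.34
top pan [0.222, 0.215, -0.001] 0.88
top pan [0.456, 0.47, 0.002] 0.84
top pan [0.513, 0.252, -0.003] 0.58
top tray [0.559, -0.251, -0.002] 0.72
```

View pics/scene0.png

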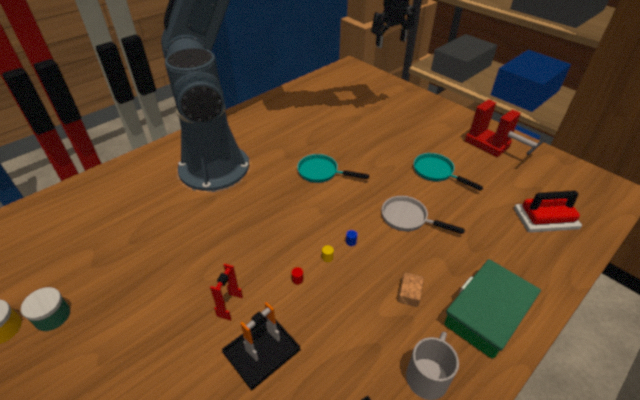

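View pics/top0.png

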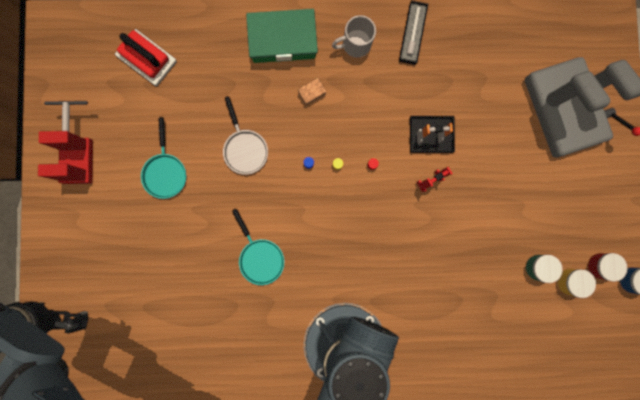

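Candidates for the tongs are the orange pair in the black tray, scene (262,330) / top (435,132), and the red look-alike, scene (228,290) / top (434,180). I choose the orange pair.
Pans are steel at scene (404,213) / top (245,152), and turquoise at top (164,176) and (261,262). I choose the steel one. Of the plugs at top, (308,163) is blue, (338,163) yellow and (373,163) red.

Next is one close crop plus colour-based measurements.

```bash
cat > h.py <<'E'
import numpy as np, cv2
from station import manip
def back(d,uv,z):
    uv=np.atleast_2d(uv).astype(float);T=np.linalg.inv(d["world_to_cam"])
    r=np.c_[(uv[:,0]-d["cx"])/d["fx"],(uv[:,1]-d["cy"])/d["fy"],np.ones(len(uv))]@T[:3,:3].T
    o=T[:3,3];return (o+r*((z-o[2])/r[:,2])[:,None])[:,:2]
def blobs(img,lo,hi,roi,amin=8):
    x0,y0,x1,y1=roi;m=cv2.inRange(cv2.cvtColor(img,cv2.COLOR_RGB2HSV),np.array(lo),np.array(hi))
    k=np.zeros_like(m);k[y0:y1,x0:x1]=m[y0:y1,x0:x1]
    n,l,s,c=cv2.connectedComponentsWithStats(k)
    return [(c[i],s[i,4],l==i) for i in range(1,n) if s[i,4]>=amin]
E
python3 - <<'E'
from h import *
d=manip.snapshot("top");im=d["img"]
for c,a,_ in blobs(im,(5,150,120),(18,255,255),(405,110,460,158),4): print("orange",c,a,back(d,c,.116))
for c,a,_ in blobs(im,(105,150,60),(130,255,255),(295,150,322,175)): print("blue",c,a,back(d,c,.032))
for c,a,m in blobs(im,(0,0,0),(180,255,60),(400,105,465,160),100):
    print("tray",c,a); r=cv2.minAreaRect(np.argwhere(m)[:,::-1].astype(np.float32));print(r,back(d,cv2.boxPoints(r),.018),back(d,r[0],.018))
for c,a,m in blobs(im,(0,0,90),(180,70,255),(215,125,275,180),100):
    e=cv2.fitEllipse(cv2.convexHull(np.argwhere(m)[:,::-1].astype(np.int32)));print("pan",a,e,back(d,e[0],.018))
a=cv2.resize(im[100:200,395:475],None,fx=5,fy=5,interpolation=2)
s=manip.snapshot("scene")["img"];b=cv2.resize(s[260:390,205:305],(385,500),interpolation=2)
cv2.imwrite("pics/crop1.png",np.hstack([a,b])[:,:,::-1])
E
```

```text
orange [432.79770115 131.85632184] 870 [[ 0.53924862 -0.22330693]]
orange [450.77777778 127.07407407] 27 [[ 0.55050416 -0.26881573]]
orange [427.51724138 128.4137931 ] 29 [[ 0.54815142 -0.21046781]]
blue [308.42424242 162.53030303] 66 [[0.48177364 0.0866505 ]]
tray [430.66694631 135.06627517] 1192
((431.5, 134.0), (42.99999237060547, 35.99999237060547), -0.0) [[ 0.50721625 -0.18656858]
 [ 0.60540487 -0.19028656]
 [ 0.60341896 -0.30722196]
 [ 0.50501941 -0.30281594]] [[ 0.55512299 -0.24665119]]
pan 1524 ((244.5331268310547, 150.1339111328125), (42.24054718017578, 49.90362548828125), 164.7336883544922) [[0.52059851 0.25584073]]
```

View pics/crop1.png

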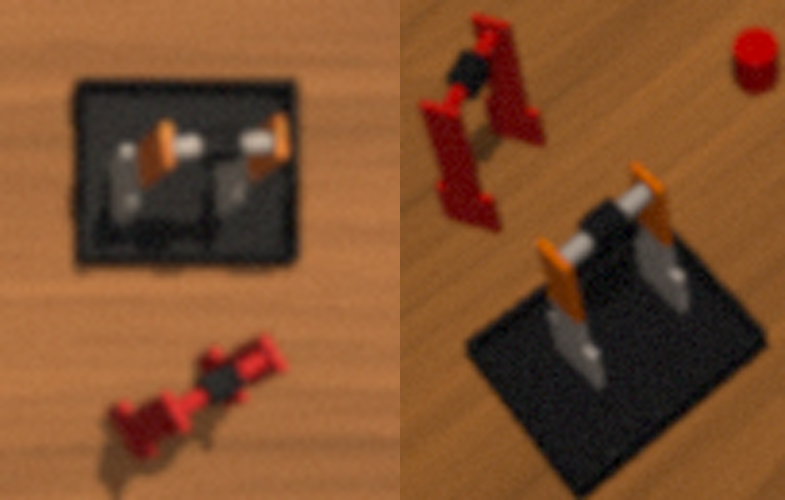

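The crop shows the orange-handled tongs standing in the black tray, with handle tops at crop (167,143) and (282,138). The red look-alike stands clear of the tray, so the choice is confirmed. The tongs are at about (0.549,-0.241) with a yaw of about +2°, and the tool's y is at -13°.

Request:
move_arm(
  increments=[
    [[-1,0.03,-0.035,0.005,2],[-1,0.03,-0.035,0.005,2],[-1,0.03,-0.035,0.005,2],[-1,0.03,-0.035,0.005,2],[-1,0.03,-0.035,0.005,2],[-1,0.03,-0.035,0.005,2],[-1,0.03,-0.035,0.005,2],[-1,0.03,-0.035,0.005,1]],
  ],
  newtons=30,
)

```text
t: 1.5
tcp_pos: [0.3827, 0.3272, 0.2718]
tool_rot: [-0.017, 1.0, 0.0, 0.0]
force: [0.6, 0.5, -0.1]
finger_gap: 0.989
gripper_force: 0.0
```

Request:
move_arm(
  increments=[
    [[-1,0.02,-0.04,0,0],[-1,0.02,-0.04,0,0],[-1,0.02,-0.04,0,0],[-1,0.02,-0.04,0,0],[-1,0.02,-0.04,0,0],[-1,0.02,-0.04,0,0],[-1,0.02,-0.04,0,0],[-1,0.02,-0.04,0,0]],
  ],
)

```text
t: 2.3
tcp_pos: [0.5424, 0.0069, 0.2716]
tool_rot: [-0.016, 1.0, 0.0, 0.0]
force: [0.8, 0.9, -1.2]
finger_gap: 0.998
gripper_force: 0.0
```

Request:
move_arm(
  increments=[
    [[-1,0,-0.04,0,0],[-1,0,-0.04,0,0],[-1,0,-0.04,0,0],[-1,0,-0.04,0,0],[-1,0,-0.04,-0.01,0],[-1,0,-0.04,-0.02,0],[-1,0,0,-0.02,0],[-1,0,0,0,0]],
  ],
)

```text
t: 3.1
tcp_pos: [0.5397, -0.2315, 0.2185]
tool_rot: [-0.015, 1.0, 0.002, -0.003]
force: [0.5, 0.2, -0.1]
finger_gap: 1.003
gripper_force: 0.0
```

```bash
cat >> h.py <<'E'
from scipy.spatial.transform import Rotation as R
def st():
    s=manip.sense();y=R.from_quat(s["tool_rot"]).as_matrix()[:,1]
    print("t",round(s["t"],2),"tcp",np.round(s["tcp_pos"],4),"yaw",round(float(np.degrees(np.arctan2(-y[0],y[1]))),2),"F",np.round(s["force"],1),"gap",round(s["finger_gap"],3),"g",round(s["gripper_force"],1));return s
def wback(d,s,uv,z):
    uv=np.atleast_2d(uv).astype(float)-[d["cx"],d["cy"]];uv=uv/[d["fx"],d["fy"]];th=np.hypot(*uv.T)
    r=np.c_[uv*(np.sin(th)/th)[:,None],np.cos(th)]
    T=np.eye(4);T[:3,:3]=R.from_quat(s["tool_rot"]).as_matrix();T[:3,3]=s["tcp_pos"];T=T@d["tool_from_camera"]
    r=r@T[:3,:3].T;o=T[:3,3];return (o+r*((z-o[2])/r[:,2])[:,None])[:,:2]
E
python3 - <<'E'
from h import *
s=st();d=manip.snapshot("wrist");cv2.imwrite("pics/w1.png",d["img"][:,:,::-1])
for l in ("tongs_grip","tongs","tray"): print(l,[(np.round(r["xyz"],3),round(r["confidence"],2)) for r in manip.mark_of(l,"wrist")[:2]])
for c,a,m in blobs(d["img"],(5,150,100),(18,255,255),(0,0,640,400),60): 
    r=cv2.minAreaRect(np.argwhere(m)[:,::-1].astype(np.float32));print("o",c,a,r,wback(d,s,c,.116))
E
```

```text
t 3.1 tcp [ 0.5397 -0.2315  0.2185] yaw 1.75 F [ 0.5  0.2 -0.1] gap 1.003 g 0.0
tongs_grip [(array([ 0.432, -0.239,  0.093]), 0.69), (array([ 0.547, -0.244,  0.099]), 0.58)]
tongs [(array([ 0.426, -0.235,  0.002]), 0.81)]
tray [(array([ 0.557, -0.25 ,  0.001]), 0.59)]
o [314.96370334  58.55618861] 40720 ((319.7876892089844, 60.631752014160156), (643.1716918945312, 138.1426239013672), 1.8585032224655151) [[ 0.42428004 -0.23746914]]
o [238.95652174   4.57971014] 69 ((238.5689697265625, 4.327586650848389), (26.89468765258789, 6.107090473175049), 3.3664605617523193) [[ 0.3777299  -0.29918793]]
o [632.15892421  33.80929095] 409 ((630.0, 33.5), (35.0, 18.0), 90.0) [[0.3182429  0.13874178]]
o [537.67816092  46.42528736] 87 ((537.8448486328125, 46.137939453125), (28.039995193481445, 8.170595169067383), 21.801410675048828) [[ 0.3835714  -0.03303103]]
o [635.65648855  65.10687023] 131 ((636.0385131835938, 64.69231414794922), (27.65237808227539, 9.217458724975586), 78.69007110595703) [[0.35670853 0.14632359]]
o [439.64175258 120.78608247] 388 ((435.42303466796875, 128.3845977783203), (39.938415
[... 3708 characters left out ...]
73.3007583618164) [[ 0.62435872 -0.074816  ]]
o [358.70491803 273.3442623 ] 61 ((357.1404113769531, 273.2088928222656), (10.758875846862793, 14.152060508728027), 65.55604553222656) [[ 0.6105513  -0.19161703]]
o [ 84.16047951 317.67053364] 2586 ((83.23615264892578, 312.46075439453125), (91.5077896118164, 67.69928741455078), 25.559965133666992) [[ 0.71523597 -0.54089627]]
o [379.97974684 349.66075949] 395 ((374.69732666015625, 343.9837951660156), (46.75965118408203, 22.79165267944336), 17.10272979736328) [[ 0.7151972  -0.15687287]]
o [180.08737864 368.33980583] 103 ((178.91372680664062, 368.0738525390625), (29.612083435058594, 9.491052627563477), 27.645973205566406) [[ 0.77429535 -0.40341761]]
```

View pics/w1.png

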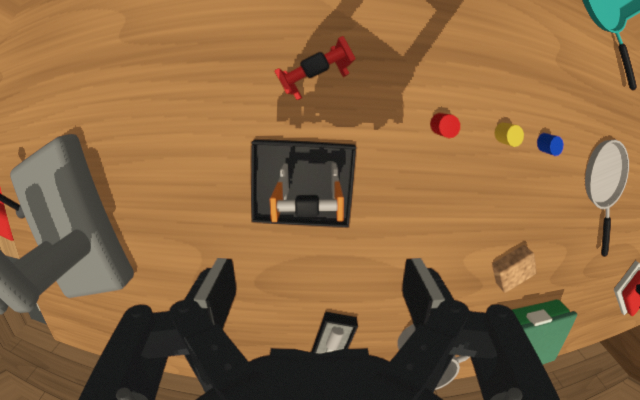

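The wrist picture shows the tongs in the tray, with handle tops at about (274,209) and (340,209), spring housing at (307,206), and tray corners at about (252,141), (356,144), (349,227) and (251,223).

```bash
python3 - <<'E'
from h import *
s=st();d=manip.snapshot("wrist");im=d["img"]
print(wback(d,s,[(252,141),(356,144),(349,227),(251,223)],.018))
for roi in ((265,194,285,226),(333,194,348,226)):
    b=max(blobs(im,(8,190,170),(20,255,255),roi,10),key=lambda b:b[1])
    p=np.argwhere(b[2])[:,::-1];r=cv2.minAreaRect(p.astype(np.float32));print(b[1],b[0],r,wback(d,s,[b[0],p.min(0),p.max(0)],.116))
c=im[130:235,240:370];cv2.imwrite("pics/c2.png",cv2.resize(c,None,fx=5,fy=5,interpolation=2)[:,:,::-1])
E
```

```text
t 3.3 tcp [ 0.5424 -0.2307  0.2225] yaw 1.97 F [-0.8  0.1  1. ] gap 0.999 g 0.0
[[ 0.50946518 -0.3082291 ]
 [ 0.50962034 -0.18983709]
 [ 0.61191824 -0.19135868]
 [ 0.61110375 -0.3125598 ]]Traceback (most recent call last):
  File "<stdin>", line 5, in <module>
ValueError: max() iterable argument is empty
```

```bash
python3 - <<'E'
from h import *
s=st();d=manip.snapshot("wrist");im=d["img"]
c=im[130:235,240:370];cv2.imwrite("pics/c2.png",cv2.resize(c,None,fx=5,fy=5,interpolation=2)[:,:,::-1])
print(cv2.cvtColor(im,cv2.COLOR_RGB2HSV)[209,270:280].tolist())
for c in ((274.5,209),(340,209),(307,207)): print(wback(d,s,c,.116))
E
```

```text
t 3.35 tcp [ 0.5425 -0.2307  0.2227] yaw 1.97 F [-0.8  1.   0. ] gap 1.004 g 0.0
[[10, 141, 96], [13, 186, 166], [16, 181, 213], [16, 180, 223], [16, 181, 223], [15, 182, 220], [14, 194, 204], [12, 204, 136], [12, 204, 109], [9, 137, 78]]
[[ 0.55380088 -0.26871769]]
[[ 0.55181162 -0.21218086]]
[[ 0.55094159 -0.24058762]]
```

View pics/c2.png

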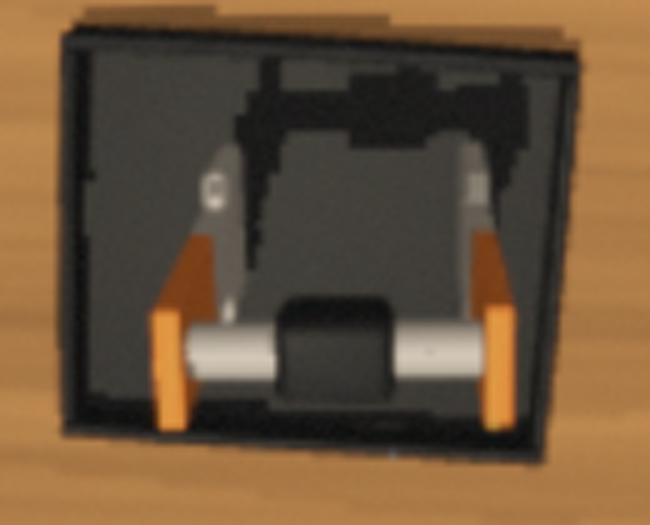

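Request:
move_arm(
  increments=[
    [[-1,0.0055,-0.0095,-0.02,0],[-1,0,0,-0.03,0],[-1,0,0,-0.03,0],[-1,0,0,-0.03,0],[-1,0,0,-0.02,0],[-1,0,0,-0.018,0],[-1,0,0,0,0],[-1,0,0,0,0]],
  ],
)

```text
t: 4.2
tcp_pos: [0.5479, -0.2406, 0.0741]
tool_rot: [-0.017, 1.0, -0.0, 0.0]
force: [0.2, -0.3, 0.2]
finger_gap: 0.998
gripper_force: 0.0
```

Request:
move_arm(
  increments=[
    [[-0.25,0,0,0,0],[-0.25,0,0,0,0],[-0.25,0,0,0,0],[-0.25,0,0,0,0],[-0.25,0,0,0,0],[-0.25,0,0,0,0]],
  ],
  newtons=40,
)

```text
t: 4.8
tcp_pos: [0.5483, -0.2412, 0.0753]
tool_rot: [-0.016, 1.0, -0.001, 0.001]
force: [-0.1, 1.0, 5.8]
finger_gap: 0.626
gripper_force: 6.3
```

```bash
python3 - <<'E'
from h import *
s=st();d=manip.snapshot("wrist");cv2.imwrite("pics/w3.png",d["img"][100:400,100:540,::-1])
E
```

```text
t 4.8 tcp [ 0.5483 -0.2412  0.0753] yaw 1.88 F [-0.1  1.   5.8] gap 0.626 g 6.3
```

View pics/w3.png

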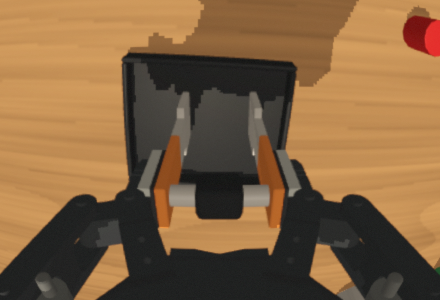

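The picture shows the pads on the orange handles at (165,190) and (275,190), centred, with width about 53 mm. Now I'll lift and carry to the wax.

Request:
move_arm(
  increments=[
    [[-0.26,0,0,0.01,0],[-0.26,0,0,0.015,0],[-0.26,0,0,0.02,0],[-0.26,0,0,0.025,0],[-0.26,0,0,0.025,0],[-0.26,0,0.01,0.01,0],[-0.26,-0.004,0.02,0,0],[-0.26,-0.008,0.03,0,0]],
  ],
)

```text
t: 5.65
tcp_pos: [0.5347, -0.1798, 0.1779]
tool_rot: [-0.016, 1.0, 0.0, 0.0]
force: [-0.1, 0.3, -1.7]
finger_gap: 0.629
gripper_force: 4.0
```

Request:
move_arm(
  increments=[
    [[-0.26,-0.01,0.04,0,0],[-0.26,-0.01,0.04,0,0],[-0.26,-0.01,0.04,0,0],[-0.26,-0.01,0.04,0,0],[-0.26,-0.01,0.04,0,0],[-0.26,-0.004,0.035,0,0],[-0.26,0,0.02,0,0],[-0.26,0,0.012,0,0]],
  ],
)

```text
t: 6.45
tcp_pos: [0.4783, 0.0891, 0.1772]
tool_rot: [-0.018, 1.0, 0.0, -0.002]
force: [0.0, 0.7, -0.9]
finger_gap: 0.632
gripper_force: 4.0
```

Request:
move_arm(
  increments=[
    [[-0.26,0,0,0,0],[-0.26,0,0,0,0]],
  ],
)

```text
t: 6.65
tcp_pos: [0.4807, 0.0861, 0.1779]
tool_rot: [-0.017, 1.0, -0.0, -0.001]
force: [-0.2, -0.4, -0.8]
finger_gap: 0.629
gripper_force: 4.0
```

```bash
python3 - <<'E'
from h import *
s=st();d=manip.snapshot("wrist");cv2.imwrite("pics/w4.png",d["img"][50:350,100:540,::-1])
for c,a,m in blobs(d["img"],(105,130,60),(130,255,255),(100,50,540,350),60): print(c,a,np.argwhere(m).min(0),np.argwhere(m).max(0))
t=manip.snapshot("top")
for c,a,_ in blobs(t["img"],(105,150,60),(130,255,255),(285,140,330,185)): print("top blue",c,a,back(t,c,.032))
print([(np.round(r["xyz"],4),round(r["confidence"],2)) for r in manip.mark_of("wax_blue","wrist")[:3]])
E
```

```text
t 6.65 tcp [0.4807 0.0861 0.1779] yaw 1.93 F [-0.2 -0.4 -0.8] gap 0.629 g 4.0
[318.45722714 183.36578171] 678 [168 305] [199 331]
[(array([0.4818, 0.0847, 0.001 ]), 0.65)]
```

View pics/w4.png

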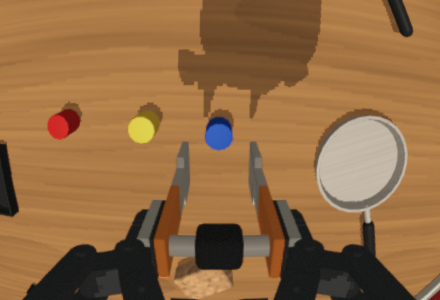

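The picture shows the blue plug at crop (219,135), laterally between the jaws at (184,145) and (255,145), with the yellow plug clear and the steel pan at (364,162).

```bash
python3 - <<'E'
from h import *
s=st();d=manip.snapshot("wrist")
print("wax",wback(d,s,(318.5,186.5),.032))
b=max(blobs(d["img"],(0,0,80),(180,80,255),(405,150,520,275),300),key=lambda b:b[1])
e=cv2.fitEllipse(cv2.convexHull(np.argwhere(b[2])[:,::-1].astype(np.int32)));print("pan",b[1],e,wback(d,s,e[0],.018))
print([(np.round(r["xyz"],4),round(r["confidence"],2)) for r in manip.mark_of("pan","wrist")[:3]])
E
```

```text
t 6.8 tcp [0.4813 0.0852 0.1781] yaw 1.81 F [ 0.4 -0.1 -0.4] gap 0.626 g 4.0
wax [[0.48256956 0.08505921]]
pan 7022 ((461.7764587402344, 216.14891052246094), (88.34019470214844, 109.49565124511719), 15.04328441619873) [[0.51567236 0.24893316]]
[(array([ 5.182e-01,  2.509e-01, -1.000e-04]), 0.94), (array([0.455 , 0.4661, 0.0005]), 0.55)]
```

Request:
move_arm(
  increments=[
    [[-0.26,0.001,0,-0.02,0],[-0.26,0,0,-0.03,0],[-0.26,0,0,-0.02,0],[-0.26,0,0,-0.015,0],[-0.26,0,0,-0.01,0],[-0.26,0,0,-0.006,0],[-0.26,0,0,0,0],[-0.26,0,0,0,0]],
  ],
)

```text
t: 7.7
tcp_pos: [0.4826, 0.0861, 0.0777]
tool_rot: [-0.016, 1.0, -0.0, 0.0]
force: [0.5, 0.6, -1.1]
finger_gap: 0.626
gripper_force: 4.0
```

```bash
python3 - <<'E'
from h import *
s=st();d=manip.snapshot("wrist");cv2.imwrite("pics/w5.png",cv2.resize(d["img"][110:310,210:430,::-1],None,fx=3,fy=3,interpolation=2))
E
```

```text
t 7.7 tcp [0.4826 0.0861 0.0777] yaw 1.88 F [ 0.5  0.6 -1.1] gap 0.626 g 4.0
```

View pics/w5.png

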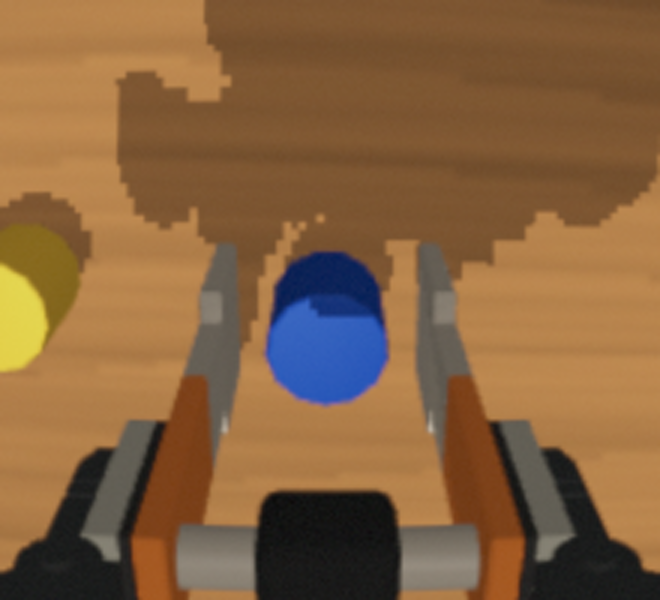

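The blue plug at (327,345) stands centred between the jaws at (222,330) and (437,330). Now I squeeze.

Request:
move_arm(
  increments=[
    [[-0.1,0,0,0,0],[0.05,0,0,0,0],[0.3,0,0,0,0],[0.3,0,0,0,0],[0.3,0,0,0,0],[0.3,0,0,0,0],[0.3,0,0,0,0]],
  ],
  newtons=40,
)

```text
t: 8.45
tcp_pos: [0.4825, 0.0862, 0.0777]
tool_rot: [-0.017, 1.0, 0.0, 0.0]
force: [0.6, 0.6, 4.9]
finger_gap: 0.421
gripper_force: 40.4
```

Request:
move_arm(
  increments=[
    [[0.3,0,0,0.005,0],[0.3,0,0,0.01,0],[0.3,0,0,0.015,0],[0.3,0,0,0.015,0],[0.3,0,0,0.01,0],[0.3,0,0,0.005,0],[0.3,0,0,0,0]],
  ],
)

```text
t: 9.15
tcp_pos: [0.4825, 0.0862, 0.138]
tool_rot: [-0.017, 1.0, -0.0, 0.001]
force: [-0.1, -0.4, -1.9]
finger_gap: 0.422
gripper_force: 40.2
```

Request:
move_arm(
  increments=[
    [[0.3,0.002,0.01,0,0],[0.3,0.005,0.025,0,0],[0.3,0.007,0.03,0,0],[0.3,0.007,0.035,0,0],[0.3,0.007,0.03,0,0],[0.3,0.005,0.025,0,0],[0.3,0.0015,0.01,0,0],[0.3,0,0,0,0]],
  ],
)

```text
t: 9.95
tcp_pos: [0.5161, 0.2525, 0.1365]
tool_rot: [-0.018, 1.0, -0.0, -0.001]
force: [-0.4, -0.2, -1.6]
finger_gap: 0.419
gripper_force: 40.3
```

```bash
python3 - <<'E'
from h import *
s=st();d=manip.snapshot("wrist");cv2.imwrite("pics/w6.png",cv2.resize(d["img"][80:330,150:490,::-1],None,fx=2,fy=2,interpolation=2))
for c,a,m in blobs(d["img"],(105,130,60),(130,255,255),(200,50,440,350),60): print(c,a,np.argwhere(m).min(0),np.argwhere(m).max(0))
print([(np.round(r["xyz"],4),round(r["confidence"],2)) for r in manip.mark_of("pan","wrist")[:3]])
E
```

```text
t 9.95 tcp [0.5161 0.2525 0.1365] yaw 2.04 F [-0.4 -0.2 -1.6] gap 0.419 g 40.3
[318.81304893 220.24278545] 1594 [195 299] [244 339]
[(array([0.4568, 0.4673, 0.0012]), 0.8), (array([0.5169, 0.2524, 0.0018]), 0.79)]
```

View pics/w6.png

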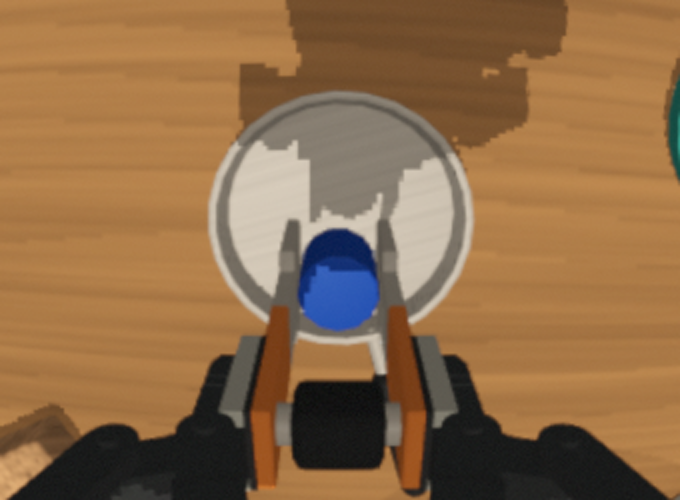

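The jaws at (290,270) and (388,270) hold the blue plug at (338,290) centred over the steel pan. I'll lower it gently.

Request:
move_arm(
  increments=[
    [[0.3,0.0005,-0.001,-0.01,0],[0.3,0,0,-0.015,0],[0.3,0,0,-0.012,0],[0.3,0,0,-0.008,0],[0.3,0,0,-0.005,0],[0.3,0,0,-0.002,0],[0.3,0,0,0,0],[0.3,0,0,0,0]],
  ],
)

```text
t: 10.85
tcp_pos: [0.5176, 0.2503, 0.0857]
tool_rot: [-0.017, 1.0, 0.0, 0.0]
force: [0.3, 1.1, -1.8]
finger_gap: 0.424
gripper_force: 40.3
```

Request:
move_arm(
  increments=[
    [[0.3,0,0,-0.001,0],[0.3,0,0,-0.001,0],[0.3,0,0,0,0],[0.3,0,0,0,0]],
  ],
)

```text
t: 11.25
tcp_pos: [0.5172, 0.2502, 0.0834]
tool_rot: [-0.017, 1.0, 0.0, 0.0]
force: [-0.7, 0.7, -1.3]
finger_gap: 0.42
gripper_force: 40.3
```

Request:
move_arm(
  increments=[
    [[0.3,0,0,-0.001,0],[0.3,0,0,0,0],[0.3,0,0,0,0]],
  ],
)

```text
t: 11.55
tcp_pos: [0.5172, 0.2502, 0.0822]
tool_rot: [-0.017, 1.0, -0.0, -0.0]
force: [-0.0, 0.2, -1.6]
finger_gap: 0.423
gripper_force: 40.3
```

Request:
move_arm(
  increments=[
    [[0.3,0,0,-0.001,0],[0.3,0,0,0,0],[0.3,0,0,0,0]],
  ],
)

```text
t: 11.85
tcp_pos: [0.5174, 0.2502, 0.0817]
tool_rot: [-0.017, 1.0, 0.0, 0.0]
force: [0.2, -0.6, 3.1]
finger_gap: 0.425
gripper_force: 40.5
```

Contact. Now I open the tongs gradually to about 53 mm, then raise.

Request:
move_arm(
  increments=[
    [[0.12,0,0,0,0],[0.06,0,0,0,0],[0,0,0,0,0],[-0.08,0,0,0,0],[-0.16,0,0,0,0],[-0.26,0,0,0,0],[-0.26,0,0,0,0],[-0.26,0,0,0,0]],
  ],
)

```text
t: 12.65
tcp_pos: [0.5172, 0.2502, 0.0813]
tool_rot: [-0.017, 1.0, 0.0, -0.0]
force: [0.1, 0.7, -2.1]
finger_gap: 0.631
gripper_force: 4.0
```

```bash
python3 - <<'E'
from h import *
s=st();d=manip.snapshot("wrist");cv2.imwrite("pics/w7.png",cv2.resize(d["img"][80:330,150:490,::-1],None,fx=2,fy=2,interpolation=2))
for c,a,m in blobs(d["img"],(105,130,60),(130,255,255),(200,50,440,350),60): print(c,a,np.argwhere(m).min(0),np.argwhere(m).max(0))
E
```

```text
t 12.65 tcp [0.5172 0.2502 0.0813] yaw 1.89 F [ 0.1  0.7 -2.1] gap 0.631 g 4.0
[318.80012895 220.22630561] 1551 [195 299] [244 338]
```

View pics/w7.png

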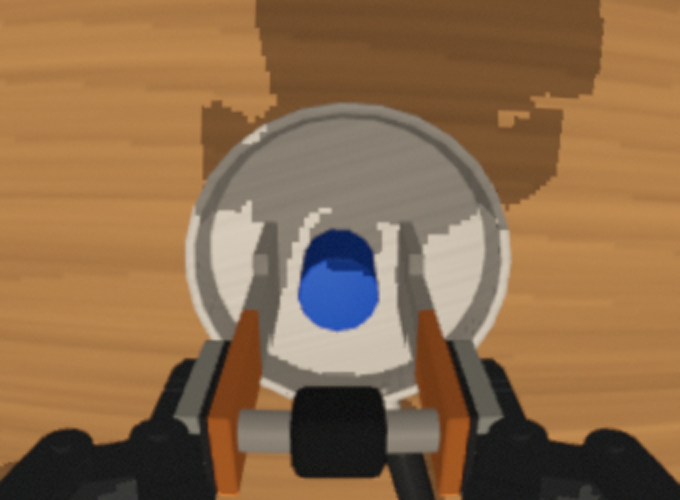

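The wax stands upright and free in the pan at (338,290), with clear gaps to both jaws at (265,290) and (410,290). I'll raise and carry the tongs back to where they stood.

Request:
move_arm(
  increments=[
    [[-0.26,0,0,0.008,0],[-0.26,0,0,0.015,0],[-0.26,0,0,0.02,0],[-0.26,0,0,0.025,0],[-0.26,0,0,0.022,0],[-0.26,0,-0.01,0.01,0],[-0.26,0.001,-0.02,0,0],[-0.26,0.002,-0.03,0,0]],
  ],
)

```text
t: 13.5
tcp_pos: [0.5199, 0.19, 0.1819]
tool_rot: [-0.018, 1.0, 0.0, 0.0]
force: [-0.1, 0.3, -2.0]
finger_gap: 0.627
gripper_force: 4.0
```

Request:
move_arm(
  increments=[
    [[-0.26,0.004,-0.04,0,0],[-0.26,0.004,-0.04,0,0],[-0.26,0.004,-0.04,0,0],[-0.26,0.004,-0.04,0,0],[-0.26,0.004,-0.04,0,0],[-0.26,0.004,-0.04,0,0],[-0.26,0.004,-0.04,0,0],[-0.26,0,-0.04,0,0]],
  ],
)

```text
t: 14.3
tcp_pos: [0.5478, -0.1321, 0.1812]
tool_rot: [-0.016, 1.0, -0.0, -0.0]
force: [0.8, 0.4, -1.8]
finger_gap: 0.633
gripper_force: 4.0
```

Request:
move_arm(
  increments=[
    [[-0.26,0,-0.04,0,0],[-0.26,0,-0.03,0,0],[-0.26,0,-0.025,0,0],[-0.26,0,-0.016,0,0],[-0.26,0,0,0,0],[-0.26,0,0,0,0]],
  ],
)

```text
t: 14.9
tcp_pos: [0.5475, -0.24, 0.181]
tool_rot: [-0.016, 1.0, 0.001, -0.001]
force: [-0.3, 0.4, -1.9]
finger_gap: 0.633
gripper_force: 4.0
```

```bash
python3 - <<'E'
from h import *
s=st();d=manip.snapshot("top")
for c,a,_ in blobs(d["img"],(105,150,60),(130,255,255),(220,125,275,180)): print("blue",c,a,back(d,c,.036))
E
```

```text
t 14.9 tcp [ 0.5475 -0.24    0.181 ] yaw 1.86 F [-0.3  0.4 -1.9] gap 0.633 g 4.0
blue [245.90909091 150.39393939] 66 [[0.51644532 0.24990219]]
```

Request:
move_arm(
  increments=[
    [[-0.26,0.002,-0.002,-0.02,0],[-0.26,0.002,-0.002,-0.03,0],[-0.26,0,0,-0.02,0],[-0.26,0,0,-0.015,0],[-0.26,0,0,-0.01,0],[-0.26,0,0,-0.005,0],[-0.26,0,0,-0.002,0],[-0.26,0,0,0,0]],
  ],
)

```text
t: 15.75
tcp_pos: [0.5526, -0.2446, 0.0797]
tool_rot: [-0.017, 1.0, -0.0, 0.0]
force: [-0.7, -0.5, -1.4]
finger_gap: 0.631
gripper_force: 4.0
```

Request:
move_arm(
  increments=[
    [[-0.26,0,0,-0.001,0],[-0.26,0,0,-0.001,0],[-0.26,0,0,0,0],[-0.26,0,0,0,0]],
  ],
)

```text
t: 16.15
tcp_pos: [0.5523, -0.2449, 0.0775]
tool_rot: [-0.016, 1.0, -0.0, 0.0]
force: [-0.0, 0.0, -2.0]
finger_gap: 0.63
gripper_force: 4.0
```

Request:
move_arm(
  increments=[
    [[-0.26,0,0,-0.001,0],[-0.26,0,0,0,0],[-0.26,0,0,0,0]],
  ],
)

```text
t: 16.45
tcp_pos: [0.5522, -0.2448, 0.0763]
tool_rot: [-0.016, 1.0, 0.0, -0.0]
force: [-0.6, -0.4, -1.5]
finger_gap: 0.627
gripper_force: 4.0
```

Request:
move_arm(
  increments=[
    [[-0.26,0,0,-0.001,0],[-0.26,0,0,0,0],[-0.26,0,0,0,0]],
  ],
)

```text
t: 16.75
tcp_pos: [0.5523, -0.2449, 0.0756]
tool_rot: [-0.016, 1.0, -0.0, 0.0]
force: [-1.1, 0.0, 1.8]
finger_gap: 0.628
gripper_force: 4.0
```

Request:
move_arm(
  increments=[
    [[-0.32,0,0,-0.0005,0],[-0.38,0,0,0,0],[-0.44,0,0,0,0],[-0.5,0,0,0,0],[-0.7,0,0,0,0],[-1,0,0,0,0],[-1,0,0,0,0],[-1,0,0,0,0]],
  ],
)

```text
t: 17.55
tcp_pos: [0.5523, -0.2448, 0.0749]
tool_rot: [-0.017, 1.0, -0.0, 0.0]
force: [-0.4, 0.2, 0.4]
finger_gap: 1.002
gripper_force: 0.0
```

Request:
move_arm(
  increments=[
    [[-1,0,0,0.008,0],[-1,0,0,0.015,0],[-1,0,0,0.02,0],[-1,0,0,0.03,0],[-1,0,0,0.03,0],[-1,0,0,0.03,0],[-1,0,0,0.03,0],[-1,0,0,0,0]],
  ],
)

```text
t: 18.35
tcp_pos: [0.5549, -0.2465, 0.2443]
tool_rot: [-0.017, 1.0, -0.003, 0.005]
force: [0.2, -0.5, 0.5]
finger_gap: 1.001
gripper_force: 0.0
```

```bash
python3 - <<'E'
from h import *
s=st();d=manip.snapshot("wrist");im=d["img"]
for l in ("tongs_grip","tongs","tray"): print(l,[(np.round(r["xyz"],3),round(r["confidence"],2)) for r in manip.mark_of(l,"wrist")[:3]])
for c,a,m in blobs(im,(8,150,190),(20,255,255),(262,170,352,240),20):print(c,a,wback(d,s,c,.116))
manip.snapshot("scene")
for l in ("tongs_grip","tongs","wax_blue"): print(l,[(np.round(r["xyz"],3),round(r["confidence"],2)) for r in manip.mark_of(l,"scene")[:3]])
cv2.imwrite("pics/w8.png",im[120:250,220:390,::-1])
E
```

```text
t 18.35 tcp [ 0.5549 -0.2465  0.2443] yaw 1.9 F [ 0.2 -0.5  0.5] gap 1.001 g 0.0
tongs_grip [(array([ 0.429, -0.239,  0.09 ]), 0.73), (array([ 0.551, -0.248,  0.097]), 0.64), (array([0.517, 0.249, 0.005]), 0.23)]
tongs [(array([ 0.426, -0.238,  0.005]), 0.97), (array([ 0.552, -0.246, -0.001]), 0.67), (array([ 0.55 , -0.247,  0.099]), 0.36)]
tray [(array([ 0.558, -0.25 , -0.   ]), 0.76)]
[291.20408163 182.98979592] 98 [[ 0.54968611 -0.27262926]]
tongs_grip [(array([ 0.429, -0.238,  0.094]), 0.86), (array([ 0.549, -0.243,  0.099]), 0.72)]
tongs [(array([ 0.428, -0.237,  0.002]), 0.6), (array([ 0.555, -0.243,  0.001]), 0.59)]
wax_blue [(array([0.512, 0.249, 0.004]), 0.52)]
```

The tongs stand upright in the tray (grip point at z ≈ 0.097, directly above the feet), and the wax is in the pan.

```bash
python3 -c "
from station import manip
print(manip.sign_off())"
```

```text
the job is handed in; nothing more can be done
None
```

I handed the job in at about 18 s: the blue wax is standing upright in the steel pan, and the tongs are back upright in their tray and released.

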